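Hold a chisel over the running demagnetiser

ROBOT

A 7-joint arm with a two-finger parallel gripper is mounted at the origin on a cart in front of the work surface, level with it; the furniture and walls round the work are solid. World frame = base frame: x ahead of the robot, y to its left, z up, the work surface at z = 0. Lengths are in m, angles in rad, forces in N, time in s.
With the tool pointing down it reaches from about 0.35 to 0.9 m from the base axis. Payload 8.1 kg.
Tool frame: the origin (TCP) lies at the very end of the fingers, on their centre line; the grasp point (between the pads) lies 19 mm behind it; z points along the fingers, y is the line along which they close (so a half turn about z gives the same grasp; the last joint's range is limited). The gripper opens to 92 mm and grips with 3 to 60 N. Pads are 19 mm wide; open, the fingers measure 130 mm over their backs; the gripper's body (75 mm by 190 mm) begins 47 mm behind the grasp point.
Start: joints at [-1.29, 0.434, 0.025, 1.573, -0.012, 1.134, -0.075], TCP at [0.234, 0.58, 0.227] pointing down, gripper open.
Joint ranges: [-2.62, 2.62], [-0.44, 2.09], [-1.27, 1.32], [0.08, 2.57], [-1.32, 4.46], [0.12, 2], [-2.74, 2.74]. Speed limits (rad/s): [2.22, 2.22, 3.01, 3.01, 3.14, 3.14, 3.14].

INTERFACE

Orientations are given as a rotation vector (axis times angle).
In Python, from cell import arm gives the robot as it stands.
- The arm moves only by the tool jog_arm, never from a script. Its argument "rows" is a list of rows, each a list of 3 entries, a list of its own where there are three numbers: the shift along the world's x, y, z in cm, then the turn, a rotation vector about the world's x, y, z in degrees, then the opening, from 0 (shut) to 1 (fully open). A call has 1 to 8 rows; each row is the pose to reach, as a shift and turn from the pose commanded when the call began; what a row does not reach only later rows make up. A row lasts 1/8 s, in which the tool goes at most 62.5 mm and 10.7 degrees, less where a joint would pass 70% of its speed; a pose out of reach is approached as far as the arm can. A call with a gripper value outside its range is refused whole. The fingers move at their own pace and stop on an object; "newtons" is the grip in N (left out, the last holds). Time passes only in rows, so rows that repeat a pose let the fingers close. It gives the time, the measured TCP pose, the force, the opening and the grip force at its end, in the units of the state.
- arm.observe(): the state, without advancing time (a new reading comes with each control period).
- arm.get_image(name): name is "scene" or "top" or "wrist"; returns a dict with "img" (420x560x3 uint8, red, green, blue), "depth" (420x560 float32, m along the optical axis (not along the pixel's ray), 0 where there is no reading), "fx", "fy", "cx", "cy" (pixels), "rvec" (rotation vector, rad) and "tvec" (3), from world to camera coordinates, as OpenCV has them; the wrist camera has in their place "mount" (4x4, takes a point from camera to tool coordinates, whose origin is the TCP and whose axes are the flange's). Camera axes: x right, y down, z forward; pixel columns grow to the right and rows downward; lengths in m; the calibration is good to about 2 mm. A picture is of the moment at which its call begins: read the wrist's pose just before it.
- arm.sign_off(): hands the job in; it is judged then, once.
The state is a dict: "clock": time; "joints": joint angles; "dq": joint speeds; "joint_efforts": joint torques, N m; "position": TCP position; "ee_rot": TCP orientation; "force": force on the tool from outside, world axes, zero at the start; "ft_torque": the same for the moment, N m; "width": opening from 0.0 (shut) to 1.0 (fully open); "gripper_force": force on a finger pad.
Only numpy, scipy, OpenCV 4.12 (cv2) and the standard library are available. Lean on these libraries where they do the work, as an engineer would, in place of code of your own. Each camera call takes 0.05 s, during which the arm holds its last target. There are 200 camera calls.

TASK

The blade of the wide chisel has become magnetic. Switch the demagnetiser on by turning its rotary handle clockwise all the way to its stop, then pick up the wide chisel, carry it high over the things standing in between and hold it level with its blade hovering about 15 mm above the demagnetiser's steel plate, centred on the plate and lying along its length. The chisel must never touch the demagnetiser and the other things must stay where they are; finish while still holding the chisel still in the air over the plate.

Things in the scene. Friction and masses are not known exactly. Their poses are not given: they have to be found in the camera images.
- demagnetiser: bench demagnetiser, fixed: a low grey housing 200 mm (x) by 170 mm (y), its top 55 mm above the bench. Origin at the centre of its underside, on the bench. On the back half (+x, away from the robot) lies a plain steel plate; on the front half (-x) stands a black rotary handle on a small grey base plate.
- plate (a point): centre of the top face of the steel plate on the demagnetiser, 65 mm above the bench and 55 mm behind (+x of) the demagnetiser's centre. The plate is 40 mm wide along its x and 150 mm long along its y; axes as the demagnetiser's, z up.
- isolator (a joint): angle of the rotary handle in rad: 0 = off, 1.4 = on, at its stop; it grows clockwise seen from above. It turns stiffly (about 0.1 N m) and stays where it is left; up to 0.15 at the start.
- isolator_grip (a point): point on the handle's vertical turning axis, 45 mm in front (-x) of the demagnetiser's centre, 78.5 mm above the bench, at the height to grip. The handle is an upright bar 50 mm long, 12 mm thick, from 64.5 to 90.5 mm above the bench (the housing's grey base plate below ends at 58 mm, the disc under the bar, 38 mm across, at 64.5 mm). The bar is long along this point's x axis, which turns with it (along the demagnetiser's x when off); pinch it across its y axis.
- chisel_wide: the wide chisel, 265 mm long, 0.13 to 0.25 kg, lying on the bench: round wooden handle and a steel blade 24 mm wide (the other chisel's blade is only 12 mm wide). Origin under its middle, on the bench; the y axis runs along it towards the handle end, z up.
- chisel_wide_grip (a point): point on the axis of the wide chisel's handle at its balance point, 55 mm from the chisel's origin towards the handle end and 15 mm above its underside; the handle is 28 mm wide here, 30 mm high, and runs from 41 mm on the blade side of this point to 77 mm on the other. Axes as the chisel's.
- blade (a point): middle of the wide chisel's blade, 60 mm from the chisel's origin away from the handle (115 mm from the grip point) and 9.5 mm above the chisel's underside. The blade is 145 mm long, 24 mm wide; its underside lies at most 4.5 mm below this point (5 mm above the handle's underside). y axis along the blade.
- chisel_narrow_grip (a point): the same handle point (55 mm from its middle, 15 mm up) of the other chisel, 260 mm long with a blade 12 mm wide; leave it where it lies. The two chisels may have changed places.
- chisel_narrow: the narrow chisel, origin under its middle, y towards its handle end.
- screw_tin: open round tin of screws, 73 mm across, 54 mm high, origin at the centre of its underside; it stands between the chisels and the demagnetiser, in a row with the next two in any order. Leave it.
- sanding_block: brown sanding block 64 x 112 mm, 36 mm high, long along its y; origin under its centre. Leave it.
- pine_block: pale pine offcut 46 x 120 mm, 30 mm high, long along its y; origin under its centre. Leave it.
There are look-alikes about, which are no part of the job. What is shaped like the screw_tin but blue or purple is not meant.

How it is judged:
By the outcome, as a careful person would: the job done as asked, in the order asked, and still so for the second after the job is handed in, while the arm keeps its last pose, push and grip.
It also fails if it takes over 58 s, if anything falls off the work surface, if the arm or the gripper's body presses on something with over 40 N, if the wrist force passes 120 N, or if a joint passes its speed limit or range.

## Working session

There is one attempt and no reset: what is moved stays moved. The work goes in short steps, Python scripts to look and compute and a tool call to move; the robot and the scene stay as the last step left them, time stands still between calls to the robot, and variables do not carry over. Pictures are saved under pics/ and viewed, at most 10 in all, crops included, and the job is handed in when it is done.

Besides the shell and the picture viewer there is one more tool, called as name(argument=value, ...) on one line, values as JSON. jog_arm: Moves the arm, as the interface text tells. Its arguments: {"type":"object","properties":{"rows":{"type":"array","items":{"type":"array"}},"newtons":{"type":"number"}},"required":["rows"]}

```bash
ls; mkdir -p pics; cat > h.py <<'E'
import numpy as np, cv2, pickle
from cell import arm
from scipy.spatial.transform import Rotation as R
def grab(name):
    s=arm.observe(); d=arm.get_image(name)
    if name=="wrist":
        T=np.eye(4);T[:3,:3]=R.from_rotvec(s["ee_rot"]).as_matrix();T[:3,3]=s["position"];W=T@np.array(d["mount"])
    else:
        C=np.eye(4);C[:3,:3]=R.from_rotvec(np.ravel(d["rvec"])).as_matrix();C[:3,3]=np.ravel(d["tvec"]);W=np.linalg.inv(C)
    d["W"]=W; return d
def cloud(d):
    v,u=np.mgrid[:420,:560];z=d["depth"]
    p=np.stack([(u-d["cx"])/d["fx"]*z,(v-d["cy"])/d["fy"]*z,z],-1)
    return p@d["W"][:3,:3].T+d["W"][:3,3]
def ray(d,u,v,h):
    r=d["W"][:3,:3]@np.array([(u-d["cx"])/d["fx"],(v-d["cy"])/d["fy"],1]);o=d["W"][:3,3]
    return o+r*(h-o[2])/r[2]
def save(d,n): cv2.imwrite("pics/"+n,d["img"][...,::-1])
E
python3 - <<'E'
from h import *
for n in("top","scene"):
    d=grab(n);pickle.dump(d,open(n+".pkl","wb"))
    cv2.imwrite(f"pics/{n}.png",cv2.resize(d["img"][...,::-1],(800,600)))
    print(n,d["W"].round(3),d["fx"])
print(arm.observe())
E
```

```text
pics
top [[ 0.025 -0.999  0.041  0.472]
 [-0.999 -0.026 -0.033 -0.202]
 [ 0.034 -0.04  -0.999  1.128]
 [ 0.     0.     0.     1.   ]] 439.95752926356323
scene [[ 0.644 -0.544  0.538 -0.107]
 [-0.765 -0.476  0.434 -0.728]
 [ 0.02  -0.691 -0.723  0.935]
 [ 0.     0.     0.     1.   ]] 449.77548581681697
{'clock': 0.1, 'joints': array([-1.28959463,  0.43510428,  0.02494429,  1.57398236, -0.01160079,
        1.1339737 , -0.07513464]), 'dq': array([-9.72714138e-04, -4.45172985e-04,  2.35004061e-04, -2.79317263e-03,
       -6.78209562e-04,  2.24814130e-03, -3.22211804e-05]), 'joint_efforts': array([ 3.02924229e-03, -6.69130969e+01,  9.88037176e-01, -3.15144253e+01,
       -6.04354287e-02,  3.74080776e-02,  6.24551922e-05]), 'position': array([0.23389811, 0.5791126 , 0.22606274]), 'ee_rot': array([-5.99272489e-01, -3.08375678e+00,  2.06523891e-03]), 'force': array([-1.01588605,  1.02977184,  0.21520922]), 'ft_torque': array([0.03484164, 0.02152123, 0.0612569 ]), 'gripper_force': 0.0, 'width': 1.0023529757969192}
```

View pics/top.png

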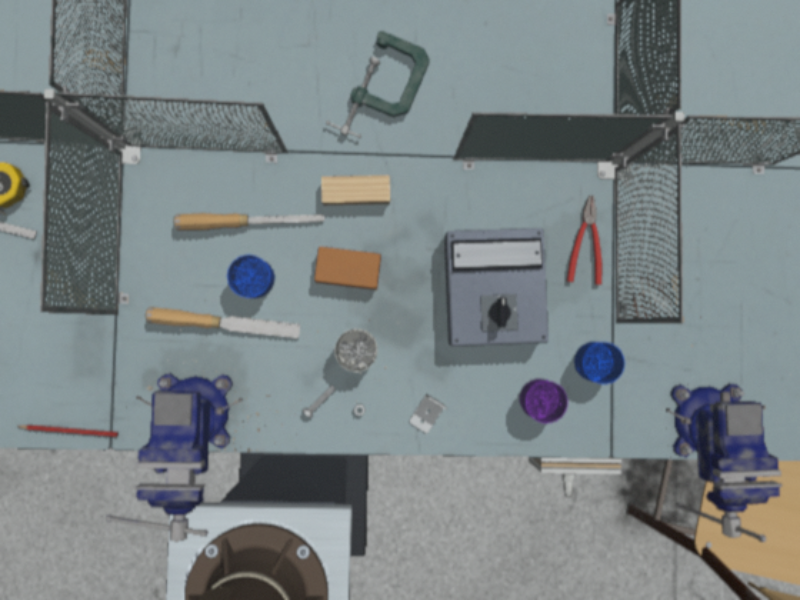

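View pics/scene.png

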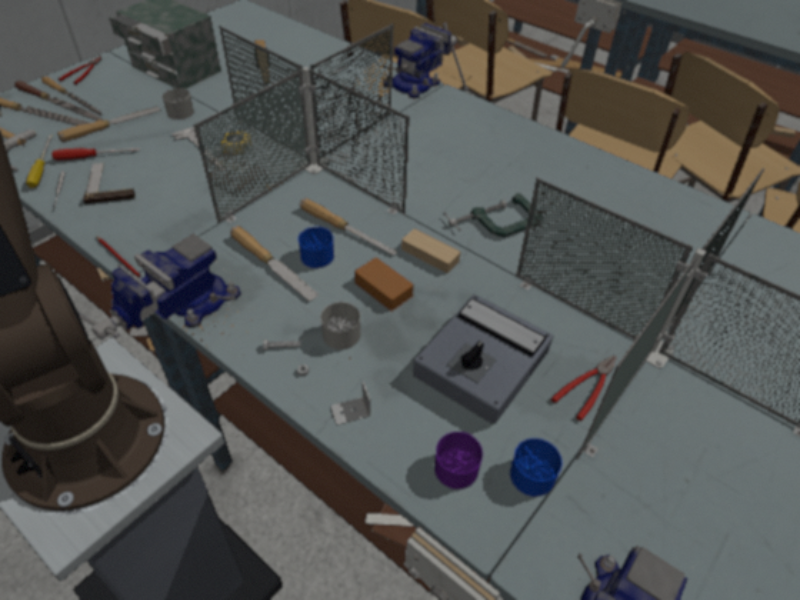

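```bash
cat > m.py <<'E'
from h import *
d=pickle.load(open("top.pkl","rb"));P=cloud(d);X,Y,Z=P[...,0],P[...,1],P[...,2]
v,u=np.mgrid[:420,:560]
print("bench z",np.median(Z[200:300,330:360]),(Z[270:300,200:220]).mean())
def box(a,b,c,e): # 800-scale
    return (u>a*.7)&(u<b*.7)&(v>c*.7)&(v<e*.7)
def rect(m,h,name):
    m=cv2.morphologyEx(m.astype(np.uint8),cv2.MORPH_OPEN,np.ones((2,2)))
    n,l,s,c=cv2.connectedComponentsWithStats(m);k=1+np.argmax(s[1:,4])
    ys,xs=np.where(l==k)
    q=np.array([ray(d,a,b,h)[:2] for a,b in zip(xs,ys)])*1000
    (c,(w,hh),an)=cv2.minAreaRect(q.astype(np.float32))
    mu=q.mean(0);e=np.linalg.svd(q-mu,full_matrices=False)[2][0]
    print(name,"n",len(q),"rect c",np.round(c,1),"size",round(w,1),round(hh,1),"ang",round(an,1),"mean",mu.round(1),"pca",e.round(3),"z med/max",(np.median(Z[l==k])*1000).round(1),(Z[l==k].max()*1000).round(1))
    return q
for nm,b in(("far",(165,330,205,235)),("near",(135,305,300,345))):
    q=rect(box(*b)&(Z>.004),.012,nm)
    # width along axis
    mu=q.mean(0);e=np.linalg.svd(q-mu,full_matrices=False)[2][0];e*=np.sign(e[1])
    t=(q-mu)@e;w=(q-mu)@np.array([-e[1],e[0]])
    for a in np.arange(t.min(),t.max(),20):
        k=(t>=a)&(t<a+20);print("  t",round(a),"n",k.sum(),"width",round(np.ptp(w[k]),1),"mid",round((w[k].max()+w[k].min())/2,1))
rect(box(430,560,215,355)&(Z>.045)&(Z<.07),.056,"demag")
hsv=cv2.cvtColor(d["img"],cv2.COLOR_RGB2HSV);V=hsv[...,2]
rect(box(445,548,235,275)&(V>140),.065,"plate")
rect(box(470,525,285,340)&(Z>.076),.0905,"bar")
rect(box(325,385,325,380)&(Z>.02),.05,"tin")
rect(box(300,390,240,300)&(Z>.02),.036,"sanding")
rect(box(310,400,165,215)&(Z>.015),.03,"pine")
for b in[(225,280,250,305)]:rect(box(*b)&(Z>.02),.054,"blue")
rect(box(140,240,360,460)&(Z>.02),.09,"vise")
im=cv2.resize(d["img"][200:250,95:220,::-1],None,fx=6,fy=6)
im2=cv2.resize(d["img"][140:170,95:235,::-1],(750,180))
cv2.imwrite("pics/crop.png",np.vstack([im,im2]))
E
python3 m.py
```

```text
bench z 0.0013031831422636309 0.004323077553290443
far n 794 rect c [648.   36.1] size 27.9 253.9 ang 1.8 mean [649.5  63.9] pca [ 0.061 -0.998] z med/max 20.0 1128.0
  t -155 n 35 width 10.8 mid 0.4
  t -135 n 38 width 10.8 mid -0.2
  t -115 n 40 width 10.7 mid -0.8
  t -95 n 36 width 12.4 mid -0.1
  t -75 n 40 width 10.7 mid 0.5
  t -55 n 38 width 10.7 mid -0.1
  t -35 n 58 width 18.2 mid 0.5
  t -15 n 80 width 23.4 mid -0.0
  t 5 n 80 width 23.4 mid -0.6
  t 25 n 89 width 27.9 mid 1.0
  t 45 n 96 width 28.5 mid 0.7
  t 65 n 96 width 28.4 mid 0.1
  t 85 n 68 width 28.2 mid -0.4
near n 1053 rect c [468.5  73.1] size 268.2 28.2 ang 85.1 mean [469.4  78.8] pca [0.083 0.997] z med/max 13.9 1128.0
  t -140 n 64 width 24.2 mid -0.1
  t -120 n 74 width 24.4 mid 0.2
  t -100 n 79 width 24.4 mid 0.2
  t -80 n 79 width 24.7 mid 0.3
  t -60 n 79 width 24.7 mid 0.2
  t -40 n 80 width 24.7 mid 0.1
  t -20 n 62 width 22.7 mid 0.2
  t 0 n 71 width 22.7 mid -0.8
  t 20 n 77 width 23.5 mid -0.1
  t 40 n 80 width 25.2 mid -0.2
  t 60 n 92 width 28.2 mid 0.2
  t 80 n 91 width 27.9 mid -0.1
  t 100 n 
[... 319 characters left out ...]
[ 497.  -406.7] size 47.5 11.9 ang 1.1 mean [ 496.7 -406.1] pca [-0.999 -0.047] z med/max 88.5 1128.0
tin n 97 rect c [ 433.7 -169.9] size 28.4 38.5 ang 35.1 mean [ 434.3 -166.2] pca [-0.908  0.419] z med/max 26.9 41.2
sanding n 1103 rect c [ 570.1 -144.5] size 109.2 62.3 ang 84.6 mean [ 570.  -144.4] pca [-0.097 -0.995] z med/max 33.3 1128.0
pine n 922 rect c [ 709.  -154.7] size 48.2 118.0 ang 1.8 mean [ 708.5 -154.9] pca [-0.062  0.998] z med/max 28.8 1128.0
blue n 134 rect c [556.5  40. ] size 33.8 71.6 ang 69.2 mean [558.   43.9] pca [-0.931  0.365] z med/max 29.3 55.8
vise n 2150 rect c [303.  110.5] size 110.5 131.6 ang 1.0 mean [300.8 115.8] pca [-0.83   0.557] z med/max 121.2 1128.0
```

View pics/crop.png

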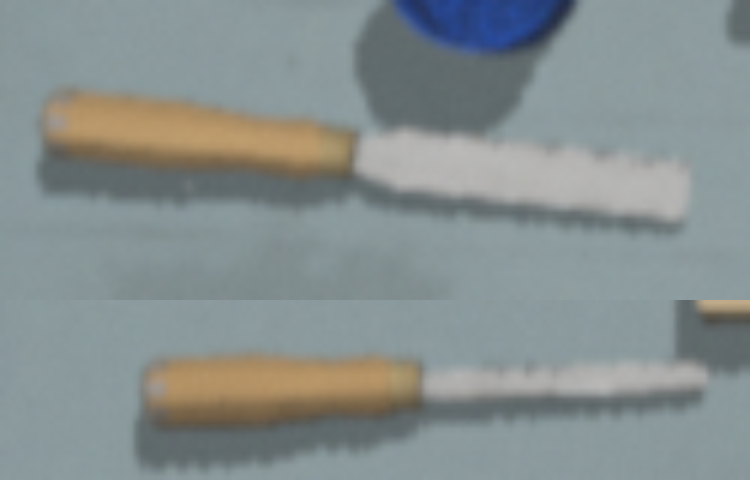

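Candidates for the wide chisel, in 800 px top-view pixels: the near one at (222,322) and the far one at (250,221). The near one measures 268 mm long with a 24.4 mm blade; the far blade is about 11 mm wide. So the near one is the wide chisel, and the crop confirms it.

The demagnetiser is at (497,288) and its black bar at (501,312), which is still close to off. I'll go over the handle first.

jog_arm(rows=[[[0,0,12],[0,0,0],1],[[0,0,17],[0,0,0],1],[[0,0,17],[0,0,0],1],[[15,-38,17],[0,0,10],1],[[15,-38,17],[0,0,10],1],[[15,-38,17],[0,0,10],1],[[15,-38,17],[0,0,10],1],[[15,-38,17],[0,0,10],1]])

```text
clock: 1.1
position: [0.3492, 0.2867, 0.3966]
ee_rot: [-0.328, -3.124, -0.0]
force: [1.2, 0.0, 1.1]
width: 1.002
gripper_force: 0.0
```

jog_arm(rows=[[[13,-38,0],[0,0,12],1],[[13,-38,0],[0,0,12],1],[[13,-38,0],[0,0,12],1],[[13,-38,0],[0,0,12],1],[[13,-38,0],[0,0,12],1],[[13,-38,0],[0,0,12],1],[[13,-38,0],[0,0,12],1],[[13,-38,0],[0,0,12],1]])

```text
clock: 2.1
position: [0.4787, -0.094, 0.3964]
ee_rot: [-0.008, -3.141, 0.002]
force: [-0.1, 0.8, 0.5]
width: 1.001
gripper_force: 0.0
```

jog_arm(rows=[[[0,-30,-15],[0,0,0],1],[[0,-30,-15],[0,0,0],1],[[0,-30,-15],[0,0,0],1],[[0,-30,-15],[0,0,0],1],[[0,-30,-15],[0,0,0],1],[[0,-30,-15],[0,0,0],1],[[0,-30,-15],[0,0,0],1],[[0,-30,-15],[0,0,0],1]])

```text
clock: 3.1
position: [0.4797, -0.3894, 0.2469]
ee_rot: [-0.003, 3.141, 0.002]
force: [0.5, -0.0, -0.8]
width: 0.996
gripper_force: 0.0
```

```bash
cat > w.py <<'E'
from h import *
d=grab("wrist");pickle.dump(d,open("w.pkl","wb"));save(d,"w1.png")
P=cloud(d);Z=P[...,2];ok=d["depth"]>0
def rect(m,nm):
    q=P[m&ok];
    if len(q)<20:print(nm,len(q));return
    c,s,a=cv2.minAreaRect((q[:,:2]*1000).astype(np.float32));e=np.linalg.svd(q[:,:2]-q[:,:2].mean(0),full_matrices=False)[2][0]
    print(nm,len(q),np.round(c,1),np.round(s,1),round(a,1),"pca",e.round(3),"z",np.median(q[:,2]).round(4))
near=np.hypot(P[...,0]-.497,P[...,1]+.406)<.045
rect(near&(Z>.078)&(Z<.1),"bar")
rect((Z>.06)&(Z<.07)&(P[...,0]>.56)&(P[...,0]<.63)&(abs(P[...,1]+.4)<.09),"plate")
rect((Z>.045)&(Z<.07)&(abs(P[...,0]-.54)<.13)&(abs(P[...,1]+.4)<.11),"demag")
s=arm.observe();print(s["position"],s["ee_rot"],s["joints"])
E
python3 w.py
```

```text
bar 466 [ 502.2 -404.8] [49.2 12. ] 1.5 pca [1.    0.024] z 0.0909
plate 2932 [ 594.9 -399.2] [ 40.6 155.4] 2.5 pca [ 0.03 -1.  ] z 0.0656
demag 15914 [ 534.4 -402.7] [173.5 170.2] 3.5 pca [-0.423 -0.906] z 0.0563
[ 0.47983519 -0.38933474  0.24719483] [-3.73396473e-03  3.14066497e+00  1.42282096e-03] [ 0.11626386  0.46757026  0.7214041   1.60360474 -0.32719196  1.1945829
  2.4791047 ]
```

View pics/w1.png

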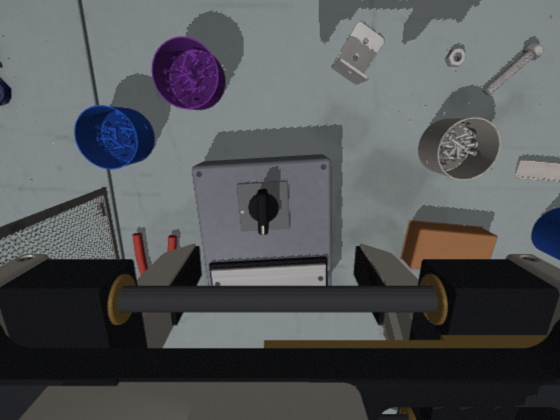

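```bash
python3 - <<'E'
from h import *
for n in ("scene","top","w"):
    d=pickle.load(open(n+".pkl","rb"));P=cloud(d);Z=P[...,2];ok=d["depth"]>0
    for nm,lo,hi,c,r in(("bar",.076,.1,(.499,-.406),.045),("plate",.0605,.075,(.597,-.4),.09),("house",.047,.0605,(.543,-.403),.14),("sand",.03,.042,(.57,-.145),.08)):
        q=P[ok&(Z>lo)&(Z<hi)&(np.hypot(P[...,0]-c[0],P[...,1]-c[1])<r)]
        if nm=="plate":q=q[q[:,0]>.565]
        if len(q)<30:continue
        c,s,a=cv2.minAreaRect((q[:,:2]*1000).astype(np.float32));print(n,nm,len(q),np.round(c,1),np.round(s,1),round(a,1),np.percentile(q[:,0],[1,99]).round(4),np.percentile(q[:,1],[1,99]).round(4),np.median(q[:,2]).round(4))
E
```

```text
scene bar 115 [ 500.9 -407. ] [51.6 13. ] 3.2 [0.4753 0.5247] [-0.4132 -0.4006] 0.0884
scene plate 848 [ 600.  -401.6] [ 56.1 155. ] 3.8 [0.5726 0.6285] [-0.4771 -0.3271] 0.0642
scene house 3199 [ 546.  -404.3] [201.8 170.3] 3.6 [0.4455 0.6438] [-0.4904 -0.3214] 0.0547
scene sand 604 [ 575.  -144.2] [111.8  65.1] 83.7 [0.5401 0.6071] [-0.1985 -0.0896] 0.0335
top bar 116 [ 499.4 -404.9] [47.6 12.9] 1.4 [0.4756 0.5231] [-0.4112 -0.3982] 0.0887
top plate 1110 [ 603.9 -398.1] [ 61.6 155.2] 1.9 [0.5729 0.626 ] [-0.4726 -0.3238] 0.0639
top house 4162 [ 545.3 -402. ] [200.  170.6] 3.6 [0.446  0.6439] [-0.4868 -0.3161] 0.0544
top sand 1021 [ 573.1 -141.8] [109.5  61.9] 84.4 [0.5414 0.6053] [-0.1961 -0.0881] 0.0335
w bar 471 [ 502.2 -404.8] [49.2 12. ] 1.5 [0.4779 0.5264] [-0.4107 -0.3985] 0.0909
w plate 2872 [ 594.9 -399.2] [ 40.6 155.4] 2.5 [0.5733 0.6091] [-0.4744 -0.3227] 0.0656
w house 12588 [ 534.4 -402.7] [173.5 170.2] 3.5 [0.447  0.5899] [-0.4866 -0.3185] 0.0559
w sand 2358 [ 575.6 -142.3] [109.8  62.2] 84.7 [0.5421 0.5979] [-0.1972 -0.0882] 0.0352
```

jog_arm(rows=[[[2.1,-1.6,-6],[0,0,2],0.5],[[2.1,-1.6,-12],[0,0,2],0.5],[[2.1,-1.6,-15],[0,0,2],0.5],[[2.1,-1.6,-17],[0,0,2],0.5],[[2.1,-1.6,-17.9],[0,0,2],0.5],[[2.1,-1.6,-17.9],[0,0,2],0.5]])

```text
clock: 3.9
position: [0.5004, -0.4071, 0.0684]
ee_rot: [-0.056, 3.14, -0.001]
force: [0.1, -0.5, 0.5]
width: 0.502
gripper_force: 0.0
```

jog_arm(rows=[[[0,0,0],[0,0,0],0.3],[[0,0,0],[0,0,0],0.0],[[0,0,0],[0,0,0],0],[[0,0,0],[0,0,0],0],[[0,0,0],[0,0,0],0],[[0,0,0],[0,0,0],0]], newtons=30)

```text
clock: 4.65
position: [0.4999, -0.4066, 0.068]
ee_rot: [-0.055, 3.141, 0.001]
force: [-1.5, 4.0, 5.4]
width: 0.127
gripper_force: 30.0
```

jog_arm(rows=[[[0,0,0],[0,0,-9],0],[[0,0,0],[0,0,-18],0],[[0,0,0],[0,0,-27],0],[[0,0,0],[0,0,-36],0],[[0,0,0],[0,0,-45],0],[[0,0,0],[0,0,-53],0],[[0,0,0],[0,0,-60],0],[[0,0,0],[0,0,-60],0]], newtons=40)

```text
clock: 5.65
position: [0.5008, -0.4048, 0.068]
ee_rot: [-1.522, -2.747, -0.005]
force: [0.1, 9.2, 10.2]
width: 0.129
gripper_force: 40.0
```

jog_arm(rows=[[[0,0,0],[0,0,-7],0],[[0,0,0],[0,0,-13],0],[[0,0,0],[0,0,-18],0],[[0,0,0],[0,0,-21],0],[[0,0,0],[0,0,-23],0],[[0,0,0],[0,0,-23],0]])

```text
clock: 6.4
position: [0.5015, -0.4046, 0.068]
ee_rot: [-2.035, -2.392, -0.006]
force: [2.1, 8.8, 9.2]
width: 0.13
gripper_force: 41.7
```

```bash
python3 - <<'E'
from h import *
s=arm.observe();m=R.from_rotvec(s["ee_rot"]).as_matrix()
print(s["force"],s["ft_torque"],np.degrees(np.arctan2(m[1,1],m[0,1])),s["position"],s["width"])
E
```

```text
[2.13429364 8.76668431 9.16385748] [ 1.99932692 -0.20173915  0.94313802] 9.21703367745623 [ 0.50149517 -0.4046031   0.06796326] 0.13026114044379422
```

jog_arm(rows=[[[0,0,0],[0,0,0],0.5],[[0,0,0],[0,0,0],0.5],[[0,0,0],[0,0,0],0.5],[[0,0,3],[0,0,0],0.5],[[0,0,8],[0,0,0],0.5],[[0,0,14],[0,0,0],0.5],[[0,0,20],[0,0,0],1],[[0,0,20],[0,0,0],1]])

```text
clock: 7.4
position: [0.5002, -0.4098, 0.2727]
ee_rot: [2.036, 2.382, -0.001]
force: [-0.2, -0.4, -0.4]
width: 0.667
gripper_force: 0.0
```

```bash
sed -i 's/w1.png/w2.png/' w.py; python3 w.py
```

```text
bar 413 [ 503.1 -404.9] [12.  49.6] 13.0 pca [ 0.225 -0.974] z 0.0909
plate 4726 [ 602.6 -398.9] [ 54.  155.6] 3.2 pca [ 0.047 -0.999] z 0.0655
demag 18531 [ 547.8 -402. ] [199.5 169.2] 3.5 pca [0.997 0.077] z 0.0563
[ 0.49996797 -0.40838768  0.26984281] [2.03829584e+00 2.38551844e+00 1.69846154e-04] [-0.05012055  0.64283271  1.14305847  1.51533956 -0.59272041  1.36197424
  1.29592521]
```

jog_arm(rows=[[[-2.5,50,3],[0,0,-14],1],[[-2.5,50,3],[0,0,-14],1],[[-2.5,50,3],[0,0,-14],1],[[-2.5,50,3],[0,0,-14],1],[[-2.5,50,3],[0,0,-14],1],[[-2.5,50,3],[0,0,-14],1],[[-2.5,50,3],[0,0,-14],1],[[-2.5,50,3],[0,0,-14],1]])

```text
clock: 8.45
position: [0.4736, 0.0936, 0.2969]
ee_rot: [-2.315, -2.123, 0.001]
force: [1.3, 0.8, -0.1]
width: 1.002
gripper_force: 0.0
```

jog_arm(rows=[[[0,0,0],[0,0,0],1],[[0,0,0],[0,0,0],1]])

```text
clock: 8.7
position: [0.4742, 0.0911, 0.2968]
ee_rot: [2.315, 2.123, -0.003]
force: [-0.3, -0.3, -0.1]
width: 0.998
gripper_force: 0.0
```

```bash
cat > c.py <<'E'
from h import *
d=grab("wrist");pickle.dump(d,open("wc.pkl","wb"));save(d,"wc.png")
D={"wrist":d,"top":pickle.load(open("top.pkl","rb")),"scene":pickle.load(open("scene.pkl","rb"))}
for n,d in D.items():
    P=cloud(d);Z=P[...,2];k=(d["depth"]>0)&(Z>.006)&(Z<.045)&(abs(P[...,0]-.47)<.045)&(abs(P[...,1]-.08)<.16)
    q=P[k]
    if len(q)<50:print(n,len(q));continue
    c,s,a=cv2.minAreaRect((q[:,:2]*1000).astype(np.float32));print(n,len(q),np.round(c,1),np.round(s,1),round(a,1),"zmax",np.percentile(q[:,2],98).round(4))
    e=R.from_euler("z",-4.9,degrees=True).as_matrix()[:2,:2];t=(q[:,:2]*1000-np.array(c))@e
    for a in range(-130,130,26):
        m=(t[:,1]>=a)&(t[:,1]<a+26)
        if m.sum()>5:print("  ",a,t[m,0].min().round(1),t[m,0].max().round(1))
s=arm.observe();m=R.from_rotvec(s["ee_rot"]).as_matrix();print(s["position"],np.degrees(np.arctan2(m[1,1],m[0,1])),s["joints"].round(2))
E
python3 c.py
```

```text
wrist 2705 [474.4  73.3] [263.1  27.4] 84.5 zmax 0.031
   -130 -11.7 12.0
   -104 -11.5 11.9
   -78 -11.3 11.6
   -52 -11.1 12.9
   -26 -10.9 12.8
   0 -10.5 12.2
   26 -11.9 12.2
   52 -12.9 13.3
   78 -12.9 14.5
   104 -12.6 14.3
top 1007 [473.9  88. ] [294.5  39.1] 86.5 zmax 0.031
   -130 -13.8 11.0
   -104 -13.9 10.8
   -78 -13.9 10.8
   -52 -14.0 20.2
   -26 -13.0 9.7
   0 -13.1 10.6
   26 -20.6 11.2
   52 -15.6 12.3
   78 -15.4 12.4
   104 -15.4 12.3
scene 604 [486.3  69.7] [263.6  62.9] 86.6 zmax 0.0299
   -130 -28.0 8.7
   -104 -27.2 0.3
   -78 -26.8 0.7
   -52 -25.7 32.7
   -26 -26.1 -1.2
   0 -27.0 -3.0
   26 -26.1 0.8
   52 -27.2 -0.3
   78 -30.4 1.3
   104 -34.8 -0.1
[0.47441072 0.09021893 0.29701732] -5.074134199444346 [-1.31  0.26  1.28  1.86 -0.27  1.22 -0.03]
```

```bash
python3 - <<'E'
from h import *
for n in("top","scene"):
    P=cloud(pickle.load(open(n+".pkl","rb"))).reshape(-1,3)
    q=P[(P[:,2]>.06)&(P[:,2]<.6)&(abs(P[:,1]-.128)<.07)&(P[:,0]>.3)&(P[:,0]<.62)];print(n,len(q),q[:,0].max() if len(q) else 0)
E
```

```text
top 1047 0.36120360447663297
scene 701 0.362537936202902
```

jog_arm(rows=[[[0.4,3.8,0],[0,0,0],0.7],[[0.4,3.8,-6],[0,0,0],0.7],[[0.4,3.8,-12],[0,0,0],0.7],[[0.4,3.8,-17],[0,0,0],0.7],[[0.4,3.8,-20],[0,0,0],0.7],[[0.4,3.8,-20],[0,0,0],0.7]])

```text
clock: 9.5
position: [0.4776, 0.1269, 0.0962]
ee_rot: [-2.32, -2.118, 0.007]
force: [0.3, -0.8, 0.9]
width: 0.698
gripper_force: 0.0
```

jog_arm(rows=[[[0,0,-4],[0,0,0],0.7],[[0,0,-7],[0,0,0],0.7],[[0,0,-8.5],[0,0,0],0.7],[[0,0,-9.2],[0,0,0],0.7],[[0,0,-9.2],[0,0,0],0.7],[[0,0,-9.2],[0,0,0],0.7]])

```text
clock: 10.25
position: [0.4795, 0.1295, 0.0065]
ee_rot: [2.316, 2.122, 0.002]
force: [0.3, 0.6, -0.2]
width: 0.703
gripper_force: 0.0
```

```bash
python3 - <<'E'
from h import *
s=arm.observe();m=R.from_rotvec(s["ee_rot"]).as_matrix();print(s["position"],s["force"],m[:,2],np.degrees(np.arctan2(m[1,1],m[0,1])),s["joints"].round(3))
E
```

```text
[0.47948351 0.12952576 0.00648756] [ 0.25830827  0.56649501 -0.20879216] [ 1.25840656e-03  5.71557125e-04 -9.99999045e-01] -4.989561848809187 [-0.918  0.67   0.782  2.141 -0.805  0.653  0.347]
```

jog_arm(rows=[[[-0.1,-0.1,-0.3],[0,0,0],0.7],[[-0.1,-0.1,-0.3],[0,0,0],0.3],[[-0.1,-0.1,-0.3],[0,0,0],0],[[-0.1,-0.1,-0.3],[0,0,0],0],[[-0.1,-0.1,-0.3],[0,0,0],0],[[-0.1,-0.1,-0.3],[0,0,0],0],[[-0.1,-0.1,-0.3],[0,0,0],0],[[-0.1,-0.1,-0.3],[0,0,0],0]], newtons=40)

```text
clock: 11.25
position: [0.478, 0.1283, 0.0027]
ee_rot: [2.316, 2.122, 0.0]
force: [0.1, -1.1, 0.0]
width: 0.287
gripper_force: 40.0
```

jog_arm(rows=[[[0,0,1],[0,0,0],0],[[0,0,4],[0,0,0],0],[[0,0,8],[0,0,0],0],[[0,0,13],[0,0,0],0],[[0,0,18],[0,0,0],0],[[0,0,22],[0,0,0],0],[[0,0,24],[0,0,0],0],[[0,0,24],[0,0,0],0]])

```text
clock: 12.25
position: [0.4782, 0.1284, 0.2438]
ee_rot: [-2.316, -2.123, -0.004]
force: [0.3, 0.0, -2.8]
width: 0.289
gripper_force: 40.0
```

```bash
python3 - <<'E'
from h import *
s=arm.observe();m=R.from_rotvec(s["ee_rot"]).as_matrix();print(s["position"],s["force"],s["ft_torque"],m[:,2],np.degrees(np.arctan2(m[1,1],m[0,1])),s["joints"].round(3),s["width"])
for n in("wrist","scene","top"):
    d=grab(n);P=cloud(d).reshape(-1,3)
    g=P[:,:2]-[.474,.074];e=np.array([-.092,-.996]) # towards blade
    t=(P[:,:2]-s["position"][:2])@e;w=(P[:,:2]-s["position"][:2])@np.array([.996,-.092])
    for a in range(-80,200,20):
        k=(t*1000>a)&(t*1000<a+20)&(abs(w)<.03)&(P[:,2]>.17)&(P[:,2]<.30)
        if k.sum()>8:print(n,a,k.sum(),"ztop",np.median(P[k,2]).round(4),"w",(w[k].min()*1000).round(1),(w[k].max()*1000).round(1))
    save(d,f"held_{n}.png")
E
```

```text
[0.47821354 0.1283798  0.24380139] [ 0.32784436  0.00353178 -2.82729712] [-0.06089463  0.03793628 -0.04690873] [ 0.0016472   0.0016269  -0.99999732] -4.9876280555670265 [-1.268  0.354  1.201  1.916 -0.369  1.119 -0.009] 0.28870943190733445
wrist -80 2238 ztop 0.2698 w -13.8 14.2
wrist -60 2362 ztop 0.27 w -13.6 14.5
wrist -40 2044 ztop 0.2695 w -13.5 14.9
wrist -20 3355 ztop 0.2674 w -28.9 30.0
wrist 0 598 ztop 0.2672 w -15.0 16.6
wrist 20 951 ztop 0.2648 w -11.4 13.0
wrist 40 49 ztop 0.2601 w -8.9 11.2
scene -60 10 ztop 0.254 w -16.4 -14.2
scene -20 49 ztop 0.2669 w -29.9 15.6
scene 0 255 ztop 0.2694 w -30.0 29.1
scene 20 64 ztop 0.261 w -13.5 11.0
scene 40 59 ztop 0.2551 w -11.8 7.2
scene 60 46 ztop 0.2525 w -13.9 11.5
scene 80 59 ztop 0.251 w -14.4 11.4
scene 100 54 ztop 0.2497 w -12.7 13.6
scene 120 56 ztop 0.2489 w -12.5 12.8
scene 140 61 ztop 0.2475 w -13.2 13.4
scene 160 60 ztop 0.2462 w -13.0 13.8
scene 180 26 ztop 0.2455 w -12.8 13.5
top -20 35 ztop 0.2627 w -16.2 9.3
top 0 93 ztop 0.2607 w -20.6 11.5
top 20 134 ztop 0.2614 w -14.8 9.4
top 40 116 ztop 0.256 w -13.0 7.4
top 60 124 ztop 0.2515 w -14.9 9.3
top 80 131 ztop 0.2507 w -14.8 10.0
top 100 131 ztop 0.2492 w -14.5 10.3
top 120 129 ztop 0.2482 w -14.3 10.4
top 140 132 ztop 0.2469 w -14.2 10.6
top 160 128 ztop 0.2458 w -14.1 10.7
top 180 52 ztop 0.2445 w -13.9 10.1
```

```bash
python3 - <<'E'
from h import *
for n in("top","scene"):
    d=pickle.load(open(n+".pkl","rb"));P=cloud(d).reshape(-1,3)
    g=np.array([.4781,.1281]);e=np.array([-.092,-.996])
    t=(P[:,:2]-g)@e*1000;w=(P[:,:2]-g)@np.array([.996,-.092])
    print(n,[(a,np.median(P[(t>a)&(t<a+20)&(abs(w+.001)<.007),2]).round(4)) for a in range(-80,220,20)])
    k=(t>60)&(t<180)&(abs(w)<.03)&(P[:,2]>.006);print(t[(abs(w)<.02)&(P[:,2]>.006)&(t<220)].max())
E
```

```text
top [(-80, np.float64(0.0289)), (-60, np.float64(0.0283)), (-40, np.float64(0.0278)), (-20, np.float64(0.0261)), (0, np.float64(0.024)), (20, np.float64(0.0235)), (40, np.float64(0.0147)), (60, np.float64(0.0125)), (80, np.float64(0.0111)), (100, np.float64(0.0095)), (120, np.float64(0.0087)), (140, np.float64(0.0073)), (160, np.float64(0.006)), (180, np.float64(0.0017)), (200, np.float64(-0.0007))]
187.00016011722334
scene [(-80, np.float64(0.0282)), (-60, np.float64(0.0279)), (-40, np.float64(0.0286)), (-20, np.float64(0.0257)), (0, np.float64(0.0239)), (20, np.float64(0.0232)), (40, np.float64(0.0149)), (60, np.float64(0.0124)), (80, np.float64(0.0098)), (100, np.float64(0.0097)), (120, np.float64(0.0091)), (140, np.float64(0.0087)), (160, np.float64(0.007)), (180, np.float64(0.001)), (200, np.float64(-0.0006))]
189.89136715370037
```

The grip held: the blade slopes the same in the air as it did lying down, so the chisel hasn't tipped. Next I carry it across at this height, in steps.

jog_arm(rows=[[[0.6,-2,0],[0,0,0.5],0],[[1.6,-6,0],[0,0,1],0],[[2.8,-10,0],[0,0,2],0],[[4,-14,0],[0,0,3],0],[[5,-18,0],[0,0,4],0],[[6,-21.5,0],[0,0,5],0],[[6.7,-24,0],[0,0,5],0],[[7,-25,0],[0,0,5],0]])

```text
clock: 13.4
position: [0.5472, -0.1234, 0.2415]
ee_rot: [-2.224, -2.218, 0.003]
force: [0.3, -0.4, -2.1]
width: 0.289
gripper_force: 40.0
```

jog_arm(rows=[[[0.6,-2,0],[0,0,0.5],0],[[1.6,-5.5,0],[0,0,1],0],[[2.8,-9.5,0],[0,0,2],0],[[3.8,-13,0],[0,0,3],0],[[4.4,-15,0],[0,0,3.7],0],[[4.6,-16.3,0],[0,0,3.7],0],[[4.6,-16.3,0],[0,0,3.7],0],[[4.6,-16.3,0],[0,0,3.7],0]])

```text
clock: 14.4
position: [0.594, -0.2832, 0.2423]
ee_rot: [-2.147, -2.292, -0.001]
force: [-0.5, 0.1, -2.1]
width: 0.287
gripper_force: 40.0
```

```bash
cat > f.py <<'E'
from h import *
import sys
tag=sys.argv[1]
s=arm.observe();m=R.from_rotvec(s["ee_rot"]).as_matrix();p=s["position"];print(p,s["force"],m[:,2].round(4),np.degrees(np.arctan2(m[1,1],m[0,1])),s["joints"].round(2),s["width"])
for n in("scene","top"):
    d=grab(n);P=cloud(d);Q=P.reshape(-1,3);save(d,f"f{tag}_{n}.png")
    # blade: z band near TCP height, -y side
    k=(abs(Q[:,2]-p[2]-.004)<.008)&(Q[:,1]<p[1]-.055)&(Q[:,1]>p[1]-.2)&(abs(Q[:,0]-p[0])<.04)
    q=Q[k]*1000;c,sz,a=cv2.minAreaRect(q[:,:2].astype(np.float32))
    f=np.polyfit(q[:,1],q[:,0],1);g=np.polyfit(q[:,1],q[:,2],1)
    yc=p[1]*1000-115
    print(n,len(q),"rect",np.round(c,1),np.round(sz,1),round(a,1),"xmid@",round(yc,1),np.polyval(f,yc).round(1),"ymin",np.percentile(q[:,1],1).round(1),"yaw",np.degrees(-f[0]).round(2),"ztop",np.polyval(g,yc).round(1),"slope/100",(g[0]*100).round(1))
    k=(d["depth"]>0)&(P[...,2]>.047)&(P[...,2]<.0605)&(np.hypot(P[...,0]-.545,P[...,1]+.403)<.14)
    h=P[k]*1000;print("  house",np.round(np.percentile(h[:,0],[.5,99.5]),1),np.round(np.percentile(h[:,1],[.5,99.5]),1))
E
python3 f.py 1
```

```text
[ 0.59398998 -0.28322986  0.24234011] [-0.53326237  0.13492504 -2.12531276] [-4.0e-04  1.1e-03 -1.0e+00] 3.761890428870715 [-0.19  0.61  0.94  1.51 -0.51  1.28  0.88] 0.28738335888792993
scene 504 rect [ 601.6 -405.2] [ 29.5 133.8] 4.5 xmid@ -398.2 601.1 ymin -470.7 yaw 4.56 ztop 249.2 slope/100 5.7
  house [443.5 646.2] [-491.7 -319.2]
top 498 rect [ 602.5 -422.1] [25.1 97.8] 3.9 xmid@ -398.2 598.4 ymin -469.8 yaw 6.98 ztop 248.5 slope/100 6.1
  house [444.3 613.6] [-488.2 -322.2]
```

jog_arm(rows=[[[0.05,-0.1,-3],[0,0,0],0],[[0.05,-0.1,-6.5],[0,0,0],0],[[0.05,-0.1,-10],[0,0,0],0],[[0.05,-0.1,-12.5],[0,0,0],0],[[0.05,-0.1,-14],[0,0,0],0],[[0.05,-0.1,-14.5],[0,0,0],0],[[0.05,-0.1,-14.5],[0,0,0],0]])

```text
clock: 15.38
position: [0.5947, -0.2857, 0.0982]
ee_rot: [2.148, 2.292, 0.0]
force: [0.0, -0.7, -1.9]
width: 0.286
gripper_force: 40.0
```

```bash
python3 f.py 2
```

```text
[ 0.59469843 -0.28574303  0.09820949] [ 0.04377263 -0.72665305 -1.93093841] [ 6.e-04 -3.e-04 -1.e+00] 3.7167171479931103 [-0.14  0.74  0.84  1.67 -0.63  1.02  0.98] 0.286333435884347
scene 433 rect [ 603.1 -407.4] [ 30.3 134. ] 4.1 xmid@ -400.7 601.9 ymin -472.4 yaw 4.48 ztop 105.1 slope/100 5.3
  house [444.  643.1] [-492.3 -319.4]
top 392 rect [ 602.5 -421.2] [ 25.4 103.9] 4.0 xmid@ -400.7 598.7 ymin -472.7 yaw 6.94 ztop 104.8 slope/100 6.0
  house [444.5 645.5] [-487.8 -322.4]
```

jog_arm(rows=[[[0,0,-0.6],[0,0,0],0],[[0,0,-1.2],[0,0,0],0],[[0,0,-1.7],[0,0,0],0],[[0,0,-2.0],[0,0,0],0],[[0,0,-2.0],[0,0,0],0],[[0,0,-2.0],[0,0,0],0],[[0,0,-2.0],[0,0,0],0]])

```text
clock: 16.35
position: [0.5945, -0.2857, 0.0779]
ee_rot: [2.148, 2.292, 0.0]
force: [-0.1, -1.0, -1.2]
width: 0.287
gripper_force: 40.0
```

```bash
python3 f.py 3; python3 -c "
import cv2;a=cv2.imread('pics/f3_top.png')[100:260,190:400];b=cv2.imread('pics/f3_scene.png')[190:300,270:400]
cv2.imwrite('pics/fin.png',cv2.resize(a,None,fx=3.5,fy=3.5));cv2.imwrite('pics/fin2.png',cv2.resize(b,None,fx=5,fy=5))"
```

```text
[ 0.59448687 -0.28574815  0.07786252] [-0.14642649 -1.02405092 -1.24737633] [ 4.e-04 -1.e-04 -1.e+00] 3.6998659040178103 [-0.13  0.76  0.82  1.68 -0.65  0.99  0.99] 0.28706823463176206
scene 426 rect [ 602.7 -407. ] [ 28.5 133.9] 4.3 xmid@ -400.7 601.9 ymin -472.4 yaw 4.61 ztop 84.5 slope/100 5.3
  house [443.7 646.2] [-492.1 -320.3]
top 375 rect [ 602.2 -419.8] [ 25.6 104.8] 3.9 xmid@ -400.7 598.0 ymin -471.2 yaw 7.43 ztop 84.1 slope/100 6.3
  house [444.3 647.3] [-488.  -322.6]
```

View pics/fin.png

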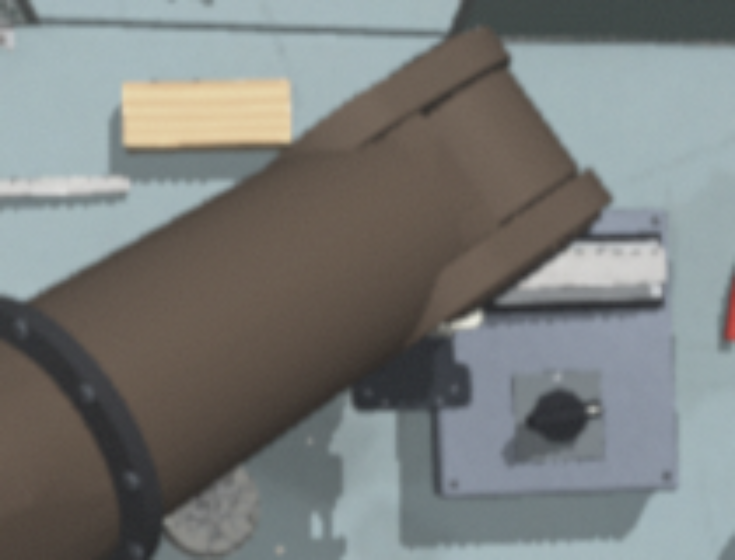

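View pics/fin2.png

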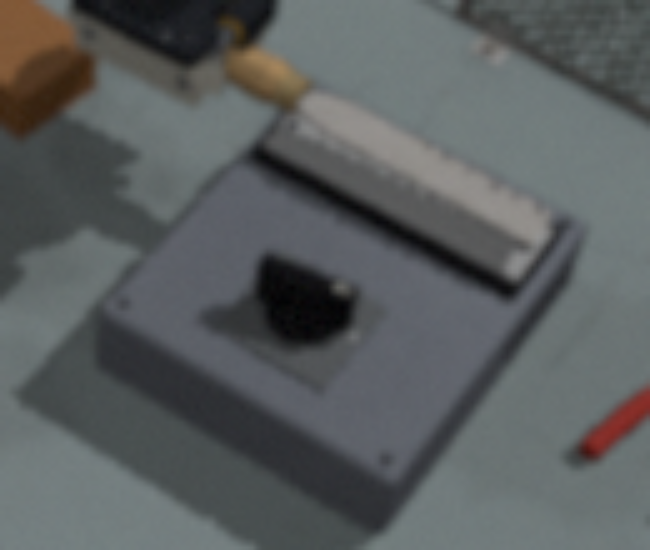

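The enlarged top crop shows the bar turned across the housing at (560,415) and the blade over the plate at (580,270). The scene crop shows the blade hovering along the plate from (330,115) to (520,260), with nothing touching. Handing in.

```bash
python3 -c "
from cell import arm
print(arm.sign_off())"
```

```text
the job is handed in; nothing more can be done
None
```

The demagnetiser is on, with its handle at the stop, and I handed the job in with the arm still holding the wide chisel level, its blade about 15 mm above the plate, centred and lying along its length.

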